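Clamp a rock specimen in the ratchet bench clamp

TASK

Set the larger of the two loose rock specimens on the bed of the bench clamp, midway across it, between the jaws, and let it go. Then squeeze and release the clamp's trigger again and again, without pushing the jaw itself by hand, until the spring pad of the moving jaw meets the rock and stands pushed in about half way; if it is driven nearly all the way in, the rock cracks. Finish while you are still holding the trigger squeezed, with the rock gripped between the jaws, and leave the other things on the worktop where they are.

Things in the scene. Friction and masses are not known exactly. Their poses are not given: they have to be found in the camera images.
- specimen: the larger loose rock, a pale grey-brown hand specimen 53 x 43 x 32 mm (its own x, y, z), about 0.1 kg; origin at the centre of its underside, z up. It tapers upward a little; its 43 mm width is a good grasp (fingers closing along its y, tips near the support).
- small_rock: a clearly smaller reddish-brown rock, 39 x 25 x 22 mm, origin at the centre of its underside; leave it alone
- vial: white vial with a black cap, 33 mm across, 70 mm tall, origin under its centre; leave it alone
- petri_dish: clear flat round dish, 91 mm across, 14 mm high, origin under its centre; leave it alone
- white_pot: open white pot, 52 mm across, 34 mm high, origin under its centre; leave it alone
- clamp: grey one-hand ratchet bar clamp fixed to the worktop, 70 mm wide. Origin on the worktop under the trigger's pivot; y runs along it toward the fixed jaw, z up. In mm of y: rod end -108, base -62 to 200 (bed top z = 12), grip post (30 wide) -38 to -26 with top at z = 118, cheeks to z = 68 from -43 to 23, then moving jaw, open bed, fixed jaw
- fixed_jaw: the fixed upright jaw at the far end of the bed, 46 mm wide, top at z = 55 mm; its face is at y = +175 mm of the clamp and looks to -y. The body's origin is the clamp's origin
- jaw: the moving jaw: grey block 40 mm wide, top at z = 51 mm, on the end of a steel rod; pumping the trigger slides it toward the fixed jaw, and friction holds it there. Not to be pushed by hand. Its origin is jaw_set + jaw_travel along y from the clamp's
- pad: the spring pad before the moving jaw, a plate 36 mm wide, 30 mm tall (z 14 to 44 mm) on a steel plunger; unloaded, the plate's back stands about 20 mm clear of its seat. Pushing it in takes 2 N at first, 6 N at the end of its 20 mm. Origin moves with it and lies 75 mm behind its face
- trigger: the bare-metal trigger: a lever whose pivot lies 58 mm above the worktop at the clamp's y = 0, with a crossbar (12 mm thick, 36 mm long across the clamp, axis 98 mm above the worktop) at its upper end. Body origin on the pivot
- pad_face (a point): centre of the front face of the pad (the face that meets the rock), 29 mm above the worktop; its axes are the clamp's
- seat (a point): point on the top of the bed, y = +145 mm of the clamp, 12 mm above the worktop, where a 53 mm long specimen lies lengthwise just clear of the fixed jaw; its axes are the clamp's
- squeeze_point (a point): fixed point 98 mm above the worktop at clamp y = -20 mm, midway between the outer face of the grip post and the front of the crossbar when fully squeezed (then 36 mm apart over the outside; 52 mm when released). Fingers closing along the clamp's y about this point squeeze the trigger; opened to 74 mm or more they let it return fully
- trigger_bar (a point): centre of the trigger's crossbar; y = +8 mm of the clamp when released, -8 mm when fully squeezed, 97 to 98 mm above the worktop
- trigger_angle (a joint): 0 = released, 0.4 rad = fully squeezed (crossbar drawn 16 mm toward the grip post). A spring (6.5 to 8.5 N at the crossbar) returns it; moving the jaw takes up to 15 N in all. A full squeeze advances the jaw 6.5 to 8 mm, a part squeeze in proportion; the jaw stays where it is when the trigger is released
- jaw_travel (a joint): how far pumping has advanced the moving jaw toward the fixed jaw, from 0 at the start up to 0.085 m. With the pad out, the pad's face is at clamp y = 75 mm + jaw_set + jaw_travel
- jaw_set (a joint): how far the jaw block stands out on its rod, 0.004 to 0.028 m, different each time; tightly set, it does not change
- pad_push (a joint): how far the pad is pushed into the moving jaw, 0 (out) to 0.020 m (all the way in); about 0.010 is wanted

How it is judged:
By the outcome, as a careful person would: the job done as asked, in the order asked, and still so for the second after the job is handed in, while the arm keeps its last pose, push and grip.
It also fails if it takes over 61 s, if anything falls off the work surface, if the arm or the gripper's body presses on something with over 40 N, if the wrist force passes 120 N, or if a joint passes its speed limit or range.

ROBOT

A 6-joint arm with a two-finger parallel gripper is mounted at the origin on a cart in front of the work surface, level with it; the furniture and walls round the work are solid. World frame = base frame: x ahead of the robot, y to its left, z up, the work surface at z = 0. Lengths are in mm, angles in degrees, forces in N, time in s.
With the tool pointing down it reaches from about 275 to 850 mm from the base axis. Payload 19 kg.
Tool frame: the origin (TCP) lies between the finger pads; the fingertips stand 11 mm ahead of it and the grasp point (between the pads) lies 8 mm behind it (env.tips_ahead is the distance from the TCP to the fingertips, in mm); z points along the fingers, y is the line along which they close (so a half turn about z gives the same grasp; the last joint's range is limited). The gripper opens to 85 mm and grips with 20 to 120 N. Pads are 22 mm wide; open, the fingers measure 114 mm over their backs; the gripper's body (76 mm by 85 mm) begins 54 mm behind the grasp point. The pads swing forward as they close: fully open they stand 13 mm farther back than shut.
Start: joints at [62.796, 8.623, 82.357, -0, 89.026, -7.678], TCP at [192.191, 541.896, 220.167] pointing down, gripper open.
Joint ranges: [-160.23, 160.23], [-39.13, 120.54], [6.94, 153.29], [-79.49, 259.48], [9.18, 160.14], [-161.06, 161.06]. Speed limits (degrees/s): [108.29, 108.29, 127.2, 172.46, 172.46, 172.46].

INTERFACE

Orientations are given as a 3x3 rotation matrix whose columns are the frame's x, y, z axes.
In Python, from station import env, cams, probe_bus gives the robot as it stands (env), with the cameras (cams) and the readings (probe_bus).
- The arm moves only by the shell command python3 shift.py [FORCE], which reads ROWS from standard input. ROWS is a JSON object whose key "increments" holds a list of rows, 1 to 5 of them, each of 7 numbers: the finger opening in mm, then dx, dy, dz in shares of the most that a row can go, 1 being 50 mm, then a rotation vector rx, ry, rz in shares of 45 degrees (1.0 is 45 degrees); each row shifts and turns the commanded pose from where the row before left it, along the tool's axes as they then stand; what a row does not reach is not made up. A row lasts 1/10 s, in which the tool goes at most 50 mm and 8.59 degrees, less where a joint would pass 70% of its speed; a pose out of reach is approached as far as the arm can. The fingers move at their own pace and stop on an object; FORCE is the grip in N (left out, the last holds). Time passes only in rows, so rows that do not move let the fingers close. It prints the time, the measured TCP pose, the force, the opening and the grip force at its end. No shift or turn number may pass 1 either way. Input that does not fit is refused with a message, and nothing moves.
- probe_bus.read_state(): the state, without advancing time (a new reading comes with each control period).
- cams.get_image(name): name is "side" or "top"; returns the picture (400x640x3 uint8, blue, green, red); there is no depth.
- cams.camera_model(name): a dict with "fx", "fy", "cx", "cy" (pixels), "cam_to_world" (4x4, takes a point from camera to world coordinates). Camera axes: x right, y down, z forward; pixel columns grow to the right and rows downward; lengths in mm; the calibration is good to about 2 mm. A picture is of the moment at which its call begins. camera_model takes no time and is no camera call.
- env.finish_job(): hands the job in; it is judged then, once.
The state is a dict: "time": time; "qpos": joint angles; "qd": joint speeds; "effort": joint torques, N m; "tool_pos": TCP position; "orientation": TCP orientation; "ft_force": force on the tool from outside, world axes, zero at the start; "moment": the same for the moment, N m; "gripper_width": finger opening in mm; "grip_force": force on a finger pad.
Only numpy, scipy, OpenCV 4.12 (cv2) and the standard library are available. Lean on these libraries where they do the work, as an engineer would, in place of code of your own. Each camera call takes 0.05 s, during which the arm holds its last target. There are 200 camera calls.

## Working session

There is one attempt and no reset: what is moved stays moved. The work goes in short steps, Python scripts to look and compute and a shell command to move; the robot and the scene stay as the last step left them, time stands still between calls to the robot, and variables do not carry over. Pictures are saved under pics/ and viewed, at most 10 in all, crops included, and the job is handed in when it is done.

```bash
ls; mkdir -p pics
python3 - <<'E'
from station import env, cams, probe_bus
import cv2,numpy as np
for n in("top","side"):
    cv2.imwrite(f"pics/{n}0.png",cams.get_image(n)); m=cams.camera_model(n); print(n,m["fx"],m["fy"],m["cx"],m["cy"]);print(np.round(m["cam_to_world"],3))
s=probe_bus.read_state();print(s["time"],s["tool_pos"],np.round(s["orientation"],3),s["gripper_width"])
E
```

```text
pics
shift.py
station.py
top 393.67203226104226 393.67203226104226 322.674349517667 185.54181378193798
[[-3.000000e-02 -9.850000e-01  1.700000e-01  4.295990e+02]
 [-1.000000e+00  2.900000e-02 -6.000000e-03 -8.354000e+00]
 [ 1.000000e-03 -1.700000e-01 -9.860000e-01  1.176275e+03]
 [ 0.000000e+00  0.000000e+00  0.000000e+00  1.000000e+00]]
side 441.74007473604996 441.74007473604996 322.99093590918426 200.0572315518775
[[-9.85000e-01 -8.90000e-02  1.50000e-01  4.48950e+02]
 [-1.73000e-01  5.89000e-01 -7.89000e-01  7.98209e+02]
 [-1.90000e-02 -8.03000e-01 -5.96000e-01  7.15403e+02]
 [ 0.00000e+00  0.00000e+00  0.00000e+00  1.00000e+00]]
0.1 [192.09761601 541.71970129 219.65977426] [[-0.942  0.334 -0.   ]
 [ 0.334  0.942 -0.001]
 [ 0.    -0.001 -1.   ]] 85.21576846189427
```

View pics/top0.png

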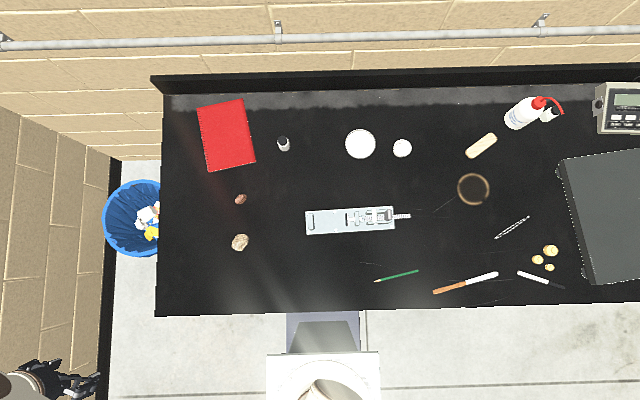

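View pics/side0.png

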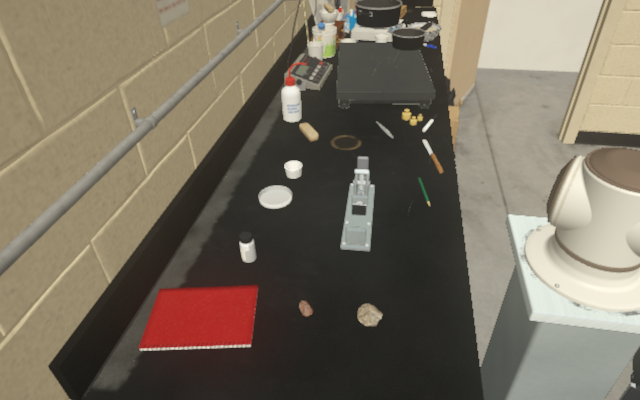

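The top view shows the specimen at (240,242), the small rock at (240,199), and the clamp from (305,222) at the fixed jaw to (410,216) at the rod. The side view shows the specimen at (369,315) and the clamp at (358,215). The arm is out of the way at lower left. I'll enlarge the key regions next.

```bash
cat > h.py <<'E'
import numpy as np,cv2
from station import env, cams, probe_bus
def ray(n,uv):
    m=cams.camera_model(n);T=np.array(m["cam_to_world"])
    d=T[:3,:3]@[(uv[0]-m["cx"])/m["fx"],(uv[1]-m["cy"])/m["fy"],1]
    return T[:3,3],d/np.linalg.norm(d)
def plane(n,uv,z):
    o,d=ray(n,uv);return o+d*(z-o[2])/d[2]
def tri(a,b):
    (o,d),(p,e)=ray("top",a),ray("side",b)
    s=np.linalg.lstsq(np.c_[d,-e],p-o,rcond=None)[0]
    A,B=o+s[0]*d,p+s[1]*e
    return (A+B)/2,np.linalg.norm(A-B)
def proj(n,P):
    m=cams.camera_model(n);T=np.array(m["cam_to_world"]);c=T[:3,:3].T@(np.array(P)-T[:3,3])
    return np.array([m["fx"]*c[0]/c[2]+m["cx"],m["fy"]*c[1]/c[2]+m["cy"]])
E
python3 - <<'E'
import cv2,numpy as np
t=cv2.imread("pics/top0.png");s=cv2.imread("pics/side0.png")
z=lambda i,x,y,w,h,k:cv2.resize(i[y:y+h,x:x+w],None,fx=k,fy=k,interpolation=cv2.INTER_CUBIC)
A=z(t,295,195,130,50,6)          #780x300
B=z(t,225,185,50,75,4); C=z(s,335,150,50,110,4) if 0 else z(s,330,150,60,75,4); D=z(s,330,200,60,75,4)
out=np.zeros((600,780,3),np.uint8);out[:300]=A
out[300:,:200]=B;out[300:,200:440]=C;out[300:,440:680]=D
cv2.imwrite("pics/zoom.png",out)
for n,i,r in(("top",t,(220,225,50,40)),("side",s,(345,295,50,45))):
    x,y,w,h=r;c=i[y:y+h,x:x+w];m=(c.max(2)>70).astype(np.uint8)
    k,l,st,ce=cv2.connectedComponentsWithStats(m);j=1+st[1:,4].argmax()
    ct=max(cv2.findContours((l==j).astype(np.uint8),0,2)[0],key=cv2.contourArea)
    print(n,st[j],ce[j]+[x,y],cv2.minAreaRect(ct+np.array([x,y])))
E
```

```text
top [ 11   9  18  17 236] [239.63983051 241.88559322] ((239.5, 242.0), (16.0, 17.0), 90.0)
side [ 12   8  26  24 467] [368.66381156 314.84368308] ((368.5000305175781, 315.0000305175781), (24.748737335205078, 21.92030906677246), 45.0)
```

View pics/zoom.png

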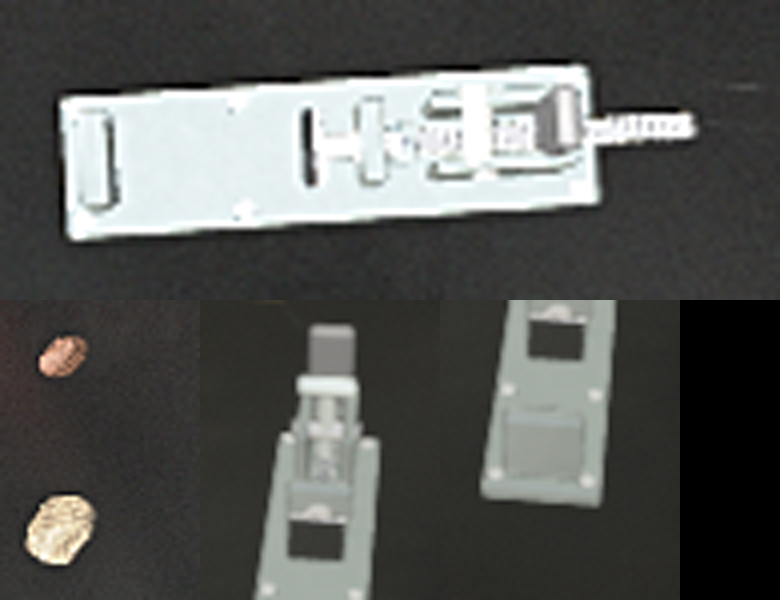

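The zoom shows the clamp at about 3.5° in the image, with the pad face dark at crop (310,147), the crossbar at (475,125), and the grip post at (558,120). The specimen's long axis runs from lower left to upper right in the top view. Next I'll rectify these to the plane.

```bash
cat > m.py <<'E'
from h import *
def cont(n,img,r,th,k=8):
    x,y,w,h=r;c=cv2.resize(img[y:y+h,x:x+w].max(2),None,fx=k,fy=k,interpolation=cv2.INTER_CUBIC)
    ct=max(cv2.findContours((c>th).astype(np.uint8),0,1)[0],key=cv2.contourArea)[:,0]
    return (ct+.5)/k-.5+[x,y]
def rect(n,ct,z):
    P=np.array([plane(n,p,z)[:2] for p in ct],np.float32)
    mo=cv2.moments(P.reshape(-1,1,2)); c=np.array([mo["m10"],mo["m01"]])/mo["m00"]
    a=.5*np.degrees(np.arctan2(2*mo["mu11"],mo["mu20"]-mo["mu02"]))
    return P,c,a,cv2.minAreaRect(P)
E
python3 - <<'E'
from m import *
I={n:cv2.imread(f"pics/{n}0.png") for n in("top","side")}
for th in(70,90,110):
  for n,r in(("top",(220,225,45,40)),("side",(345,295,50,45))):
    for z in ((0,14) if n=="top" else (14,)):
        P,c,a,R=rect(n,cont(n,I[n],r,th),z); print("rock",th,n,z,c.round(1),round(a,1),R)
  a,b=[cont(n,I[n],r,th).mean(0) for n,r in(("top",(220,225,45,40)),("side",(345,295,50,45)))]
  print("tri",tri(a,b))
for n,r,ths in(("top",(290,190,115,60),(90,120,150)),("side",(330,150,60,110),(70,90,110))):
  for th in ths:
    P,c,a,R=rect(n,cont(n,I[n],r,th),12);b=cv2.boxPoints(R);print("clamp",n,th,c.round(1),round(a,1),R,b.round(0).tolist())
q=lambda x,y:((x+.5)/6-.5+295,(y+.5)/6-.5+195)
for nm,p,z in(("padtop",q(309,147),44),("fixtop",q(112,160),55),("bar",q(476,130),104),("post",q(560,118),118),("jawtop",q(372,140),51)):print(nm,plane("top",p,z).round(1))
E
```

```text
rock 70 top 0 [470.3 234.8] -42.5 ((470.5288391113281, 234.54933166503906), (46.0145378112793, 56.18227005004883), 59.029693603515625)
rock 70 top 14 [469.8 231.9] -42.5 ((470.04168701171875, 231.65829467773438), (45.46686553955078, 55.51357650756836), 59.02964782714844)
rock 70 side 14 [471.3 228.5] -74.8 ((471.5019836425781, 229.07766723632812), (52.57118225097656, 54.05405807495117), 56.81428146362305)
tri (array([470.25825118, 231.50182835,  16.3185456 ]), np.float64(1.2915630372593903))
rock 90 top 0 [470.3 234.9] -41.0 ((470.53460693359375, 234.5440673828125), (45.193904876708984, 55.241554260253906), 59.718666076660156)
rock 90 top 14 [469.8 232. ] -41.0 ((470.0473937988281, 231.65313720703125), (44.656005859375, 54.584049224853516), 59.718685150146484)
rock 90 side 14 [471.3 228.6] -74.1 ((471.5356140136719, 229.19552612304688), (51.25407791137695, 52.9541015625), 56.685237884521484)
tri (array([470.2883893 , 231.52602412,  16.32761913]), np.float64(1.2135388239014757))Traceback (most recent call last):
  File "<stdin>", line 6, in <module>
  File "m.py", line 7, in rect
    P=np.array([plane(n,p,z)[:2] for p in ct],np.float32)
                ~~~~~^^^^^^^
  File "h.py", line 8, in plane
    o,d=ray(n,uv);return o+d*(z-o[2])/d[2]
        ~~~^^^^^^
  File "h.py", line 4, in ray
    m=cams.camera_model(n);T=np.array(m["cam_to_world"])
ValueError: time passes only in moves, steps and waits
```

```bash
python3 - <<'E'
s=open("h.py").read().replace("def ray","M={n:cams.camera_model(n) for n in('top','side')}\ndef ray",1).replace("m=cams.camera_model(n)","m=M[n]");open("h.py","w").write(s)
E
python3 - <<'E'
from m import *
I={n:cv2.imread(f"pics/{n}0.png") for n in("top","side")}
for n,r,ths in(("top",(290,190,115,60),(90,120,150)),("side",(330,150,60,110),(70,90,110))):
  for th in ths:
    P,c,a,R=rect(n,cont(n,I[n],r,th),12);b=cv2.boxPoints(R);print("clamp",n,th,c.round(1),round(a,1),R,b.round(0).tolist())
q=lambda x,y:((x+.5)/6-.5+295,(y+.5)/6-.5+195)
for nm,p,z in(("padtop",q(309,147),44),("fixtop",q(112,160),55),("bar",q(476,130),104),("post",q(560,118),118),("jawtop",q(372,140),51),
  ("TL",q(62,99),12),("BL",q(70,240),12),("TR",q(587,66),12),("BR",q(600,203),12)):print(nm,plane("top",p,z).round(1))
s=lambda x,y,y0,x0:((x-x0+.5)/4-.5+330,(y-300+.5)/4-.5+y0)
for nm,p,z in(("bar",s(327,385,150,200),104),("post",s(332,333,150,200),118),("BLs",s(482,488,200,440),12),("BRs",s(601,494,200,440),12)):print(nm,plane("side",p,z).round(1))
print("tri bar",tri(q(476,130),s(327,385,150,200)),"post",tri(q(560,118),s(332,340,150,200)),"fixed-jaw",tri(q(108,160),s(545,415,200,440)))
E
```

```text
clamp top 90 [525.2 -95.3] -87.9 ((525.6815185546875, -107.79985046386719), (72.23992156982422, 296.3653869628906), 2.115577220916748) [[484.0, 39.0], [495.0, -257.0], [567.0, -255.0], [556.0, 42.0]]
clamp top 120 [525.3 -95.1] -87.8 ((525.7761840820312, -107.97700500488281), (71.5030517578125, 295.9357604980469), 2.1429967880249023) [[485.0, 39.0], [496.0, -257.0], [567.0, -255.0], [556.0, 41.0]]
clamp top 150 [525.3 -94.9] -87.8 ((525.8694458007812, -108.14239501953125), (70.74101257324219, 295.52978515625), 2.1748974323272705) [[485.0, 38.0], [496.0, -257.0], [567.0, -254.0], [556.0, 41.0]]
clamp side 70 [ 529.2 -140.1] -86.8 ((529.0255737304688, -166.07249450683594), (73.90047454833984, 429.703369140625), 2.2662878036499023) [[484.0, 47.0], [501.0, -382.0], [574.0, -379.0], [557.0, 50.0]]
clamp side 90 [ 529.1 -138.8] -86.9 ((528.9799194335938, -165.7183074951172), (72.54258728027344, 427.1790771484375), 2.3294131755828857) [[484.0, 46.0], [501.0, -381.0], [574.0, -378.0], [557.0, 49.0]]
clamp side 110 [ 529.  -137.4] -86.9 ((528.900146484375, -165.39251708984375), (71.28679656982422, 424.9372253417969), 2.276461601257324) [[485.0, 45.0], [502.0, -379.0], [573.0, -376.0], [556.0, 48.0]]
padtop [524.5 -79.9  44. ]
fixtop [520.2  14.4  55. ]
bar [ 525.  -152.3  104. ]
post [ 528.  -188.4  118. ]
jawtop [ 526.4 -109.6   51. ]
TL [554.5  39.2  12. ]
BL [485.2  36.8  12. ]
TR [ 563.3 -221.4   12. ]
BR [ 495.5 -223.7   12. ]
bar [ 528.2 -148.8  104. ]
post [ 529.6 -189.5  118. ]
BLs [555.   40.5  12. ]
BRs [486.  35.  12.]
tri bar (array([ 526.85174037, -152.64536631,  101.41564578]), np.float64(3.2453048426095292)) post (array([ 528.97493464, -189.31910716,  112.7862135 ]), np.float64(0.9239125008883377)) fixed-jaw (array([521.18098373,  16.40075817,  51.82310422]), np.float64(1.3140022789717956))
```

Findings so far:
- **Specimen:** centred near (470,232), long axis about -38°.
- **Clamp:** origin near (527.3,-161), y axis turned 2.15°.
- **Height check:** the triangulated heights agree with the text.

Moving above the specimen.

Careful with the scale: shifts go in shares of 50 mm and turns go in shares of 45 degrees. That gives: -36.5 mm is -0.73, -20 mm is -0.4.

```bash
echo '{"increments": [[85,-0.73,-0.4,0,0,0,0],[85,-0.73,-0.4,0,0,0,0],[85,-0.73,-0.4,0,0,0,0],[85,-0.73,-0.4,0,0,0,0],[85,-0.73,-0.4,0,0,0,0]]}' | python3 shift.py 40; echo '{"increments": [[85,-0.73,-0.4,0,0,0,0],[85,-0.73,-0.4,0,0,0,0],[85,-0.73,-0.4,0,0,0,0],[85,-0.73,-0.4,0,0,0,0],[85,-0.73,-0.4,0,0,0,0]]}' | python3 shift.py; echo '{"increments": [[85,0,0,0.6,0,0,0.1333],[85,0,0,0.6,0,0,0.1333],[85,0,0,0.6,0,0,0.1333],[85,0,0,0,0,0,0]]}' | python3 shift.py; python3 -c "
from station import env, cams, probe_bus
s=probe_bus.read_state();print(env.tips_ahead,s['orientation'].round(3) if hasattr(s['orientation'],'round') else s['orientation'],s['qpos'])"
```

```text
time: 0.6
tool_pos: [331.5, 385.2, 220.0]
orientation: [[-0.943, 0.334, -0.0], [0.334, 0.943, -0.0], [0.0, -0.0, -1.0]]
ft_force: [0.4, 1.0, 0.6]
gripper_width: 84.9
grip_force: 0.0
time: 1.1
tool_pos: [470.1, 229.9, 220.0]
orientation: [[-0.942, 0.334, -0.0], [0.334, 0.942, -0.0], [0.0, -0.0, -1.0]]
ft_force: [0.8, 0.8, -0.4]
gripper_width: 84.9
grip_force: 0.0
time: 1.5
tool_pos: [467.5, 230.6, 126.6]
orientation: [[-0.792, 0.611, -0.006], [0.611, 0.792, -0.002], [0.004, -0.005, -1.0]]
ft_force: [-0.0, -0.0, 0.4]
gripper_width: 84.9
grip_force: 0.0
11.0 [[-0.792  0.611 -0.006]
 [ 0.611  0.792 -0.002]
 [ 0.004 -0.005 -1.   ]] [ 1.77903342e+01  5.41118448e+00  9.69664881e+01 -4.87713449e-03
  7.79834025e+01 -3.45511821e+01]
```

Scaled: 25 mm is 0.5.

```bash
echo '{"increments": [[85,0,0,0.5,0,0,0],[85,0,0,0.5,0,0,0],[85,0,0,0.5,0,0,0],[85,0,0,0,0,0,0],[85,0,0,0,0,0,0]]}' | python3 shift.py
```

```text
time: 2.0
tool_pos: [469.9, 231.6, 56.7]
orientation: [[-0.794, 0.608, 0.001], [0.608, 0.794, 0.0], [-0.0, 0.0, -1.0]]
ft_force: [0.5, 1.0, -0.3]
gripper_width: 85.0
grip_force: 0.0
```

Scaled: 22 mm is 0.44, 21 mm is 0.42.

```bash
echo '{"increments": [[85,0,0,0.44,0,0,0],[85,0,0,0.42,0,0,0],[85,0,0,0,0,0,0],[40,0,0,0,0,0,0],[40,0,0,0,0,0,0]]}' | python3 shift.py 40;echo '{"increments": [[30,0,0,0,0,0,0],[30,0,0,0,0,0,0],[30,0,0,0,0,0,0],[30,0,0,0,0,0,0],[30,0,0,0,0,0,0]]}' | python3 shift.py
```

```text
time: 2.5
tool_pos: [470.3, 231.7, 14.1]
orientation: [[-0.793, 0.609, 0.002], [0.609, 0.793, 0.001], [-0.001, 0.002, -1.0]]
ft_force: [-0.4, 0.0, 0.8]
gripper_width: 58.3
grip_force: 0.0
time: 3.0
tool_pos: [469.3, 231.4, 12.2]
orientation: [[-0.793, 0.609, -0.0], [0.609, 0.793, -0.0], [-0.0, -0.0, -1.0]]
ft_force: [0.7, 0.4, -0.3]
gripper_width: 29.6
grip_force: 0.0
```

Run:
```python
from h import *
t=cams.get_image("top");s=cams.get_image("side")
o=np.hstack([cv2.resize(t[200:290,190:290],(400,360)),cv2.resize(s[260:350,320:420],(400,360))])
cv2.imwrite("pics/g1.png",o)
```

```text
(no output)
```

View pics/g1.png

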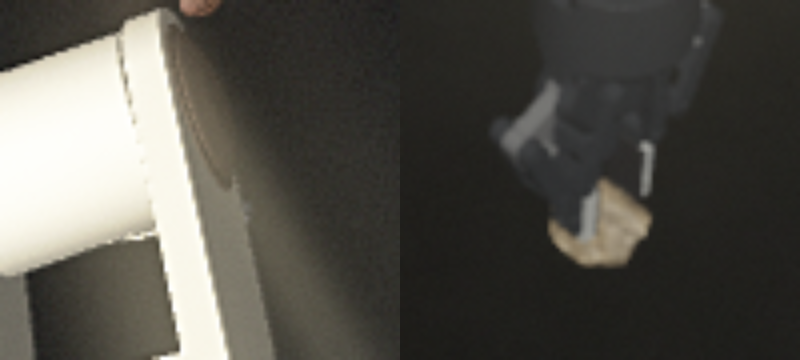

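The side view shows the fingers around the rock at crop (600,225), but no grip force is read. I'll check where the tips should project before going on.

```bash
python3 - <<'E'
from h import *
s=probe_bus.read_state();p=np.array(s["tool_pos"]);R=np.array(s["orientation"]);w=s["gripper_width"]
print(s["time"],p,w,s["grip_force"])
f=lambda P:((proj("side",P)-[320,260])*4+[400,0]).round(0)
for sg in(1,-1):
    for dz in(11,0,-8): print(sg,dz,f(p+R[:,1]*sg*w/2+R[:,2]*dz))
print("rock", f([470,232,0]),f([470,232,32]))
E
echo '{"increments": [[20,0,0,0,0,0,0],[20,0,0,0,0,0,0]]}' | python3 shift.py
```

```text
3.1 [469.31271619 231.38032206  12.16860142] 29.675942786160487 0.0001569978570614694
1 11 [576. 257.]
1 0 [577. 242.]
1 -8 [578. 232.]
-1 11 [617. 223.]
-1 0 [618. 209.]
-1 -8 [619. 198.]
rock [595. 242.] [598. 200.]
time: 3.3
tool_pos: [469.8, 231.4, 13.1]
orientation: [[-0.793, 0.609, 0.001], [0.609, 0.793, -0.0], [-0.001, 0.001, -1.0]]
ft_force: [-2.6, -3.1, 13.4]
gripper_width: 23.2
grip_force: 34.2
```

Run:
```python
from h import *
s=cams.get_image("side");print(probe_bus.read_state()["gripper_width"],probe_bus.read_state()["grip_force"])
cv2.imwrite("pics/g2.png",cv2.resize(s[265:335,330:410],(720,630)[:2] and (640,560),interpolation=cv2.INTER_CUBIC))
```

```text
23.18820379183472 34.20203151879832
```

View pics/g2.png

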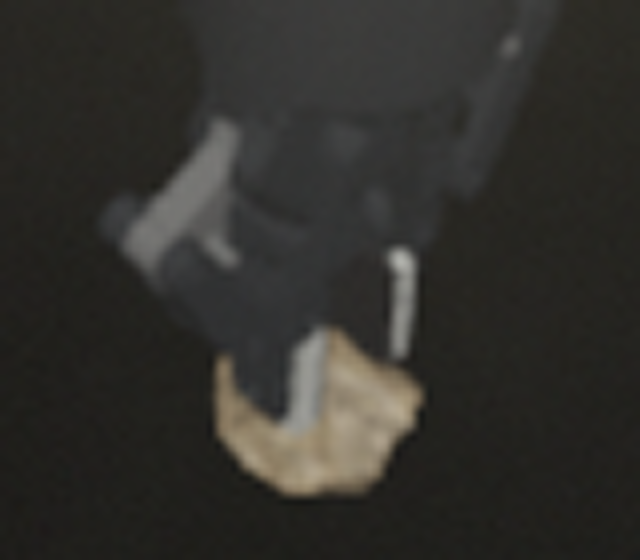

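Run:
```python
from h import *
g=lambda x,y,z:plane("side",((x+.5)/8-.5+330,(y+.5)/8-.5+265),z).round(1)
for z in(3,8,14,20): print(z,"L",g(305,430,z),"R",g(400,357,z),"rockL",g(217,400,z),"rockR",g(423,400,z),"rockbot",g(320,493,z))
```

```text
3 L [472.5 229.4   3. ] R [451.  202.8   3. ] rockL [495.1 223.6   3. ] rockR [444.3 215.5   3. ] rockbot [467.2 247.7   3. ]
8 L [472.4 233.4   8. ] R [450.9 207.    8. ] rockL [494.8 227.7   8. ] rockR [444.4 219.6   8. ] rockbot [467.  251.6   8. ]
14 L [472.2 238.2  14. ] R [450.9 212.   14. ] rockL [494.4 232.5  14. ] rockR [444.4 224.5  14. ] rockbot [466.9 256.2  14. ]
20 L [472.  242.9  20. ] R [450.9 217.   20. ] rockL [494.  237.3  20. ] rockR [444.4 229.4  20. ] rockbot [466.7 260.8  20. ]
```

```bash
echo '{"increments": [[20,0,0,-0.2,0,0,0],[20,0,0,-0.3,0,0,0],[20,0,0,-0.3,0,0,0],[20,0,0,0,0,0,0],[20,0,0,0,0,0,0]]}' | python3 shift.py
python3 - <<'E'
from h import *
s=cams.get_image("side")
cv2.imwrite("pics/g3.png",cv2.resize(s[245:335,330:410],(640,720)and(560,600),interpolation=cv2.INTER_CUBIC))
E
```

```text
time: 3.85
tool_pos: [469.3, 231.4, 52.1]
orientation: [[-0.793, 0.609, 0.0], [0.609, 0.793, 0.0], [-0.0, 0.0, -1.0]]
ft_force: [-0.3, -0.1, -0.6]
gripper_width: 19.6
grip_force: 0.0
```

View pics/g3.png

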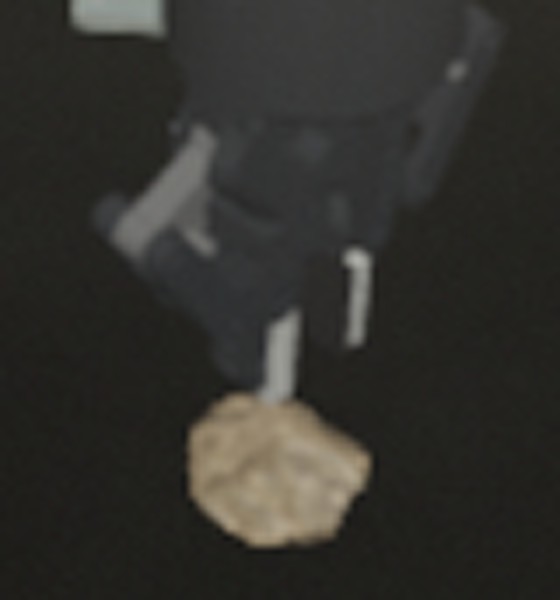

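The fingers slipped off the top of the rock. The visible pad tips stand about 25 mm higher than tips_ahead implies, and the rock hasn't moved. I'll reopen and go down carefully while watching the force.

Scaled: 10 mm is 0.2.

```bash
echo '{"increments": [[85,0,0,0,0,0,0],[85,0,0,0,0,0,0],[85,0,0,0,0,0,0],[85,0,0,0.2,0,0,0],[85,0,0,0.2,0,0,0]]}' | python3 shift.py; echo '{"increments": [[85,0,0,0.2,0,0,0],[85,0,0,0.12,0,0,0],[85,0,0,0,0,0,0]]}' | python3 shift.py; echo '{"increments": [[85,0,0,0.06,0,0,0],[85,0,0,0,0,0,0]]}' | python3 shift.py;python3 - <<'E'
from h import *
s=cams.get_image("side")
cv2.imwrite("pics/g4.png",cv2.resize(s[245:335,330:410],(640,720)and(560,600),interpolation=cv2.INTER_CUBIC))
E
```

```text
time: 4.4
tool_pos: [469.3, 231.4, 31.3]
orientation: [[-0.793, 0.609, -0.0], [0.609, 0.793, -0.0], [-0.0, -0.0, -1.0]]
ft_force: [0.4, -0.9, -0.2]
gripper_width: 84.9
grip_force: 0.0
time: 4.7
tool_pos: [468.7, 231.2, 14.9]
orientation: [[-0.793, 0.609, -0.002], [0.609, 0.793, -0.001], [0.001, -0.002, -1.0]]
ft_force: [0.0, 0.3, 0.4]
gripper_width: 85.4
grip_force: 0.0
time: 4.9
tool_pos: [469.4, 231.4, 13.1]
orientation: [[-0.793, 0.609, -0.0], [0.609, 0.793, -0.0], [-0.0, -0.0, -1.0]]
ft_force: [-0.9, -0.9, -0.6]
gripper_width: 85.1
grip_force: 0.0
```

View pics/g4.png

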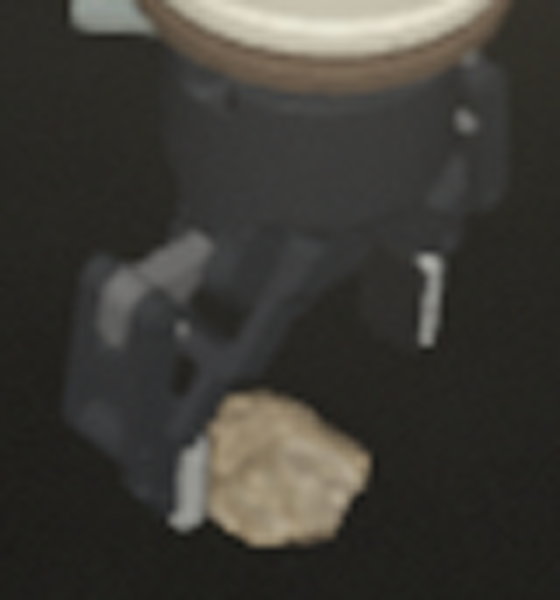

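Run:
```python
from h import *
s=probe_bus.read_state();p=np.array(s["tool_pos"]);R=np.array(s["orientation"])
L=(185/7+330,525/6.667+245);Q=(430/7+330,345/6.667+245)
for z in(0,5,10,15,20,25,30,35,40):
    a,b=plane("side",L,z),plane("side",Q,z); d=a-b
    m=R.T@((a+b)/2-p); print(z,a.round(0)[:2],b.round(0)[:2],"sep",np.linalg.norm(d).round(1),"ang",np.degrees(np.arctan2(d[1],d[0])).round(1),"mid in tool",m.round(1))
t=cv2.imread("pics/top0.png")
p=np.array([192.1,541.7,219.7]);RR=np.array([[-.942,.334,0],[.334,.942,0],[0,0,-1]])
for x in(-11,11):
  for y in(-42,42):
    for dz in(-60,0): print(x,y,dz,proj("top",p+RR@[x,y,dz]).round(1))
cv2.imwrite("pics/t.png",cv2.resize(t[330:400,20:120],(800,560),interpolation=cv2.INTER_CUBIC))
```

```text
0 [493. 244.] [429. 164.] sep 102.7 ang 51.2 mid in tool [-10.3 -27.1  13.3]
5 [493. 248.] [429. 168.] sep 102.0 ang 51.2 mid in tool [ -7.7 -23.9   8.3]
10 [493. 251.] [429. 172.] sep 101.3 ang 51.2 mid in tool [ -5.1 -20.7   3.3]
15 [492. 255.] [429. 177.] sep 100.6 ang 51.2 mid in tool [ -2.5 -17.4  -1.7]
20 [492. 259.] [429. 181.] sep 99.8 ang 51.2 mid in tool [  0.1 -14.2  -6.7]
25 [492. 263.] [430. 186.] sep 99.1 ang 51.2 mid in tool [  2.7 -10.9 -11.7]
30 [491. 267.] [430. 190.] sep 98.4 ang 51.2 mid in tool [  5.3  -7.7 -16.7]
35 [491. 271.] [430. 195.] sep 97.7 ang 51.2 mid in tool [  7.9  -4.4 -21.7]
40 [491. 275.] [430. 199.] sep 97.0 ang 51.2 mid in tool [ 10.5  -1.2 -26.7]
-11 -42 -60 [ 88.  375.1]
-11 -42 0 [103.4 367.1]
-11 42 -60 [ 51.9 362.4]
-11 42 0 [ 69.6 355.2]
11 -42 -60 [ 83.8 385.7]
11 -42 0 [ 99.5 376.9]
11 42 -60 [ 47.6 372.8]
11 42 0 [ 65.6 364.9]
```

View pics/t.png

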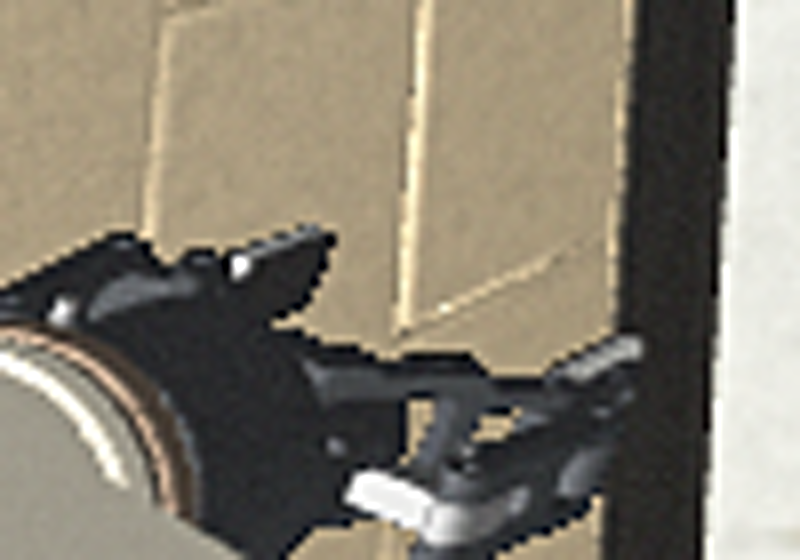

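Both views agree: the visible pad tips end about 25 mm behind the TCP when open, and about 12 mm behind when nearly shut. I'll lower further in small steps, watching the force.

Scaled: 4 mm is 0.08.

```bash
for i in 1 2 3 4; do echo '{"increments": [[85,0,0,0.08,0,0,0],[85,0,0,0,0,0,0]]}' | python3 shift.py | egrep 'tool_pos|ft'; done
```

```text
tool_pos: [469.2, 231.3, 8.9]
ft_force: [0.7, 0.6, -0.1]
tool_pos: [469.1, 231.3, 4.7]
ft_force: [-0.3, -0.4, 0.1]
tool_pos: [469.1, 231.3, 0.7]
ft_force: [-0.6, 0.2, -0.5]
tool_pos: [469.1, 231.3, -3.3]
ft_force: [-0.2, -0.5, -0.9]
```

Scaled: 4.5 mm is 0.09.

```bash
for i in 1 2; do echo '{"increments": [[85,0,0,0.09,0,0,0],[85,0,0,0,0,0,0]]}' | python3 shift.py | egrep 'tool_pos|ft'; done;  echo '{"increments": [[60,0,0,0,0,0,0],[60,0,0,0,0,0,0],[45,0,0,0,0,0,0]]}' | python3 shift.py; echo '{"increments": [[30,0,0,0,0,0,0],[30,0,0,0,0,0,0],[30,0,0,0,0,0,0]]}' | python3 shift.py 40
```

```text
tool_pos: [469.1, 231.3, -7.9]
ft_force: [-1.2, 0.5, 1.0]
tool_pos: [469.1, 231.3, -12.4]
ft_force: [0.1, 0.2, 0.5]
time: 6.45
tool_pos: [469.4, 231.4, -11.7]
orientation: [[-0.793, 0.609, 0.0], [0.609, 0.793, -0.0], [-0.0, 0.0, -1.0]]
ft_force: [1.2, 1.7, 0.7]
gripper_width: 46.7
grip_force: 1.0
time: 6.75
tool_pos: [469.5, 231.4, -11.3]
orientation: [[-0.793, 0.609, 0.0], [0.609, 0.793, -0.0], [-0.0, 0.0, -1.0]]
ft_force: [-3.1, -2.1, 7.8]
gripper_width: 40.2
grip_force: 39.2
```

Firm grip at 40.2 mm. Lifting and carrying it over to the clamp.

Careful with the scale: shifts go in shares of 50 mm and turns go in shares of 45 degrees. That gives: -35 mm is -0.7, -30 mm is -0.6.

```bash
echo '{"increments": [[30,0,0,-0.2,0,0,0],[30,0,0,-0.5,0,0,0],[30,0,0,-0.6,0,0,0],[30,0,0,-0.7,0,0,0],[30,0,0,0,0,0,0]]}' | python3 shift.py; echo '{"increments": [[30,-0.55,-0.47,0,0,0,0],[30,-0.55,-0.47,0,0,0,0],[30,-0.55,-0.47,0,0,0,0],[30,-0.55,-0.47,0,0,0,0]]}' | python3 shift.py; echo '{"increments": [[30,-0.55,-0.47,0,0,0,0],[30,-0.55,-0.47,0,0,0,0],[30,-0.55,-0.47,0,0,0,0],[30,0,0,0,0,0,0.16],[30,0,0,0,0,0,0.16]]}' | python3 shift.py;echo '{"increments": [[30,0,0,0,0,0,0.16],[30,0,0,0,0,0,0.16],[30,0,0,0,0,0,0.16],[30,0,0,0,0,0,0.16],[30,0,0,0,0,0,0.16]]}' | python3 shift.py;echo '{"increments": [[30,0,0,0,0,0,0],[30,0,0,0,0,0,0]]}' | python3 shift.py
```

```text
time: 7.25
tool_pos: [471.3, 232.1, 93.2]
orientation: [[-0.793, 0.609, 0.007], [0.609, 0.793, 0.002], [-0.004, 0.006, -1.0]]
ft_force: [0.8, 0.1, -1.2]
gripper_width: 40.1
grip_force: 40.4
time: 7.65
tool_pos: [499.2, 88.6, 88.2]
orientation: [[-0.793, 0.609, -0.0], [0.609, 0.793, -0.0], [0.0, -0.0, -1.0]]
ft_force: [0.9, 1.0, -0.8]
gripper_width: 40.2
grip_force: 40.5
time: 8.15
tool_pos: [521.7, -17.4, 87.9]
orientation: [[-0.611, 0.791, -0.001], [0.791, 0.611, 0.0], [0.0, -0.0, -1.0]]
ft_force: [0.4, 1.2, -0.5]
gripper_width: 40.0
grip_force: 40.5
time: 8.65
tool_pos: [521.6, -16.3, 88.0]
orientation: [[-0.031, 1.0, -0.0], [1.0, 0.031, 0.0], [0.0, -0.0, -1.0]]
ft_force: [-0.2, 0.5, -0.1]
gripper_width: 40.5
grip_force: 40.5
time: 8.85
tool_pos: [521.7, -16.3, 88.1]
orientation: [[-0.04, 0.999, -0.0], [0.999, 0.04, -0.0], [-0.0, -0.0, -1.0]]
ft_force: [-1.0, -0.7, -1.2]
gripper_width: 40.0
grip_force: 40.5
```

Scaled: 28 mm is 0.56, 25 mm is 0.5.

```bash
echo '{"increments": [[30,-0.06,0,0.5,0,0,0],[30,0,0,0.56,0,0,0],[30,0,0,0.4,0,0,0],[30,0,0,0.16,0,0,0],[30,0,0,0,0,0,0]]}' | python3 shift.py;for i in 1 2 3; do echo '{"increments": [[30,0,0,0.04,0,0,0],[30,0,0,0,0,0,0]]}' | python3 shift.py| egrep 'tool_pos|ft'; done
```

```text
time: 9.35
tool_pos: [521.5, -19.3, 6.5]
orientation: [[-0.038, 0.999, -0.002], [0.999, 0.038, 0.0], [0.0, -0.002, -1.0]]
ft_force: [-0.2, -1.0, -0.8]
gripper_width: 40.1
grip_force: 40.5
tool_pos: [522.4, -19.4, 6.1]
ft_force: [0.7, -0.0, 0.0]
tool_pos: [522.0, -19.4, 3.5]
ft_force: [-0.2, 0.1, -0.9]
tool_pos: [521.8, -19.3, 1.1]
ft_force: [0.2, 1.0, -1.6]
```

Scaled: 0.8 mm is 0.016.

```bash
for i in 1 2 3 4; do echo '{"increments": [[30,0,0,0.016,0,0,0],[30,0,0,0,0,0,0]]}' | python3 shift.py| egrep 'tool_pos|ft'; done
```

```text
tool_pos: [522.0, -19.4, 0.7]
ft_force: [-3.1, -0.4, 4.4]
tool_pos: [522.0, -19.4, 0.5]
ft_force: [-7.0, -0.0, 16.4]
tool_pos: [522.3, -19.6, 0.2]
ft_force: [-9.5, -0.9, 23.1]
tool_pos: [522.5, -19.7, -0.1]
ft_force: [-12.0, -0.8, 31.6]
```

Contact came at the expected height. I'll ease off, release and go up.

Scaled: -1.8 mm is -0.036.

```bash
echo '{"increments": [[30,0,0,-0.036,0,0,0],[30,0,0,0,0,0,0],[52,0,0,0,0,0,0],[60,0,0,0,0,0,0],[66,0,0,0,0,0,0]]}' | python3 shift.py; echo '{"increments": [[66,0,0,0,0,0,0],[66,0,0,-0.3,0,0,0],[66,0,0,-0.6,0,0,0],[66,0,0,-0.8,0,0,0],[66,0,0,-0.8,0,0,0]]}' | python3 shift.py; echo '{"increments": [[85,0,0,-0.4,0,0,0],[85,0,0,0,0,0,0]]}' | python3 shift.py
```

```text
time: 11.25
tool_pos: [521.8, -19.3, -0.4]
orientation: [[-0.036, 0.999, -0.0], [0.999, 0.036, -0.0], [0.0, -0.0, -1.0]]
ft_force: [0.1, -0.2, -0.9]
gripper_width: 65.4
grip_force: 0.0
time: 11.75
tool_pos: [521.5, -19.3, 125.9]
orientation: [[-0.036, 0.999, -0.001], [0.999, 0.036, 0.0], [0.0, -0.001, -1.0]]
ft_force: [1.9, -0.7, -0.3]
gripper_width: 66.2
grip_force: 0.0
time: 11.95
tool_pos: [523.2, -19.5, 147.9]
orientation: [[-0.036, 0.999, 0.005], [0.999, 0.036, -0.001], [-0.001, 0.005, -1.0]]
ft_force: [-0.4, -0.0, -0.9]
gripper_width: 84.9
grip_force: 0.0
```

Scaled: -41 mm is -0.82, -40 mm is -0.8.

```bash
echo '{"increments": [[85,-0.8,0,0,0,0,0],[85,-0.8,0,0,0,0,0],[85,-0.82,0,0,0,0,0],[85,-0.82,0,0,0,0,0],[85,0,0,0,0,0,0]]}' | python3 shift.py
python3 - <<'E'
from m import *
print(np.round(probe_bus.read_state()["qpos"],1))
t=cams.get_image("top");s=cams.get_image("side")
cv2.imwrite("pics/a_t.png",t);cv2.imwrite("pics/a_s.png",s)
o=np.hstack([cv2.resize(t[190:260,280:350],(400,400),interpolation=2),cv2.resize(s[180:260,320:400],(400,400),interpolation=2)])
cv2.imwrite("pics/v9.png",o)
E
```

```text
time: 12.45
tool_pos: [527.2, -185.2, 143.4]
orientation: [[-0.033, 0.999, -0.002], [0.999, 0.033, -0.0], [-0.0, -0.002, -1.0]]
ft_force: [0.3, 0.4, -0.3]
gripper_width: 85.1
grip_force: 0.0
[-27.2   8.9  91.   -0.1  80.2 -29.1]
```

View pics/v9.png

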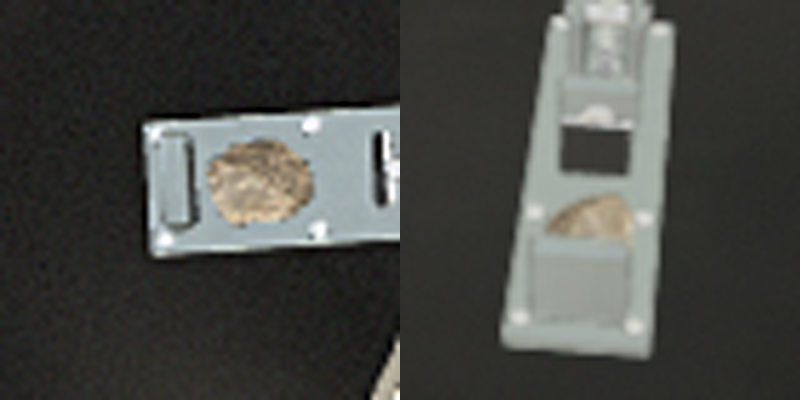

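The specimen lies lengthwise and midway across the bed at top-crop (260,182), clear of the fixed jaw at (178,180) and of the pad at (380,165). Next I'll turn the tool to squeeze along the clamp.

Scaled: 8.2 degrees / 45 = 0.1822.

```bash
echo '{"increments": [[85,0,0,0,0,0,0.1822],[85,0,0,0,0,0,0.1822],[85,0,0,0,0,0,0.1822],[85,0,0,0,0,0,0.1822],[85,0,0,0,0,0,0.1822]]}' | python3 shift.py 30|tail -0; echo '{"increments": [[85,0,0,0,0,0,0.1822],[85,0,0,0,0,0,0.1822],[85,0,0,0,0,0,0.1822],[85,0,0,0,0,0,0.1822],[85,0,0,0,0,0,0.1822]]}' | python3 shift.py|tail -0;echo '{"increments": [[85,0,0,0,0,0,0.1733],[85,0,0,0,0,0,0],[85,0,0,0,0,0,0],[85,0,0,0,0,0,0]]}' | python3 shift.py
python3 - <<'E'
from station import env, cams, probe_bus;print(probe_bus.read_state()["qpos"])
E
```

```text
time: 13.95
tool_pos: [527.8, -180.7, 144.7]
orientation: [[0.999, 0.044, -0.0], [0.044, -0.999, 0.0], [-0.0, -0.0, -1.0]]
ft_force: [0.5, -0.1, 0.6]
gripper_width: 84.9
grip_force: 0.0
[-2.68165283e+01  8.72464445e+00  9.10670737e+01 -1.20813573e-03
  8.02229444e+01  6.06837629e+01]Exception ignored on flushing sys.stdout:
BrokenPipeError: [Errno 32] Broken pipe
Exception ignored on flushing sys.stdout:
BrokenPipeError: [Errno 32] Broken pipe
```

Scaled: 30 mm is 0.6, 25 mm is 0.5.

```bash
echo '{"increments": [[85,0,0,0.5,0,0,0],[85,0,0,0.6,0,0,0],[85,0,0,0.36,0,0,0],[85,0,0,0.18,0,0,0],[85,0,0,0,0,0,0]]}' | python3 shift.py 30; echo '{"increments": [[30,0,0,0,0,0,0],[30,0,0,0,0,0,0],[30,0,0,0,0,0,0]]}' | python3 shift.py;echo '{"increments": [[30,0,0,0,0,0,0],[30,0,0,0,0,0,0]]}' | python3 shift.py
```

```text
time: 14.45
tool_pos: [527.4, -181.0, 62.0]
orientation: [[0.999, 0.041, -0.001], [0.041, -0.999, 0.001], [-0.001, -0.001, -1.0]]
ft_force: [-0.3, -0.3, 0.8]
gripper_width: 84.9
grip_force: 0.0
time: 14.75
tool_pos: [528.5, -180.5, 64.3]
orientation: [[0.999, 0.04, 0.002], [0.04, -0.999, 0.001], [0.002, -0.001, -1.0]]
ft_force: [-0.3, 12.0, 7.9]
gripper_width: 43.6
grip_force: 5.8
time: 14.95
tool_pos: [528.5, -180.8, 64.7]
orientation: [[0.999, 0.04, 0.002], [0.04, -0.999, 0.0], [0.002, -0.0, -1.0]]
ft_force: [-1.6, 5.2, 11.2]
gripper_width: 36.9
grip_force: 32.1
```

A full squeeze works (36.9 mm). Pumping on.

```bash
echo '{"increments": [[78,0,0,0,0,0,0],[78,0,0,0,0,0,0],[78,0,0,0,0,0,0],[78,0,0,0,0,0,0]]}' | python3 shift.py | egrep 'width'; echo '{"increments": [[30,0,0,0,0,0,0],[30,0,0,0,0,0,0],[30,0,0,0,0,0,0],[30,0,0,0,0,0,0],[30,0,0,0,0,0,0]]}' | python3 shift.py | egrep 'tool_pos|ft|width|grip'; echo '{"increments": [[78,0,0,0,0,0,0],[78,0,0,0,0,0,0],[78,0,0,0,0,0,0],[78,0,0,0,0,0,0]]}' | python3 shift.py | egrep 'width'; echo '{"increments": [[30,0,0,0,0,0,0],[30,0,0,0,0,0,0],[30,0,0,0,0,0,0],[30,0,0,0,0,0,0],[30,0,0,0,0,0,0]]}' | python3 shift.py | egrep 'tool_pos|ft|width|grip';  python3 - <<'E'
from m import *
O=np.array([527.3,-161,0]);u=np.array([-.0375,.9993,0]);v=np.array([.9993,.0375,0])
s=cams.get_image("top");cv2.imwrite("pics/b_t.png",s);cv2.imwrite("pics/b_s.png",cams.get_image("side"))
for f in("top0","a_t","b_t"):
    g=cv2.cvtColor(cv2.imread(f"pics/{f}.png"),6).astype(np.float32)
    ys=np.arange(25,185,2.)
    pr=[]
    for y in ys:
        q=np.array([proj("top",O+u*y+v*x+[0,0,44]) for x in(-13,-10,10,13)],np.float32)
        pr.append(cv2.remap(g,q[:,:1],q[:,1:],1).mean())
    print(f," ".join(f"{int(y)}:{int(p)}" for y,p in zip(ys,pr)))
E
```

```text
gripper_width: 77.8
tool_pos: [528.0, -180.6, 63.5]
ft_force: [-2.0, 5.3, 11.3]
gripper_width: 37.2
grip_force: 31.8
gripper_width: 77.9
tool_pos: [528.0, -180.7, 63.5]
ft_force: [-1.9, 6.4, 11.4]
gripper_width: 37.3
grip_force: 31.8
top0 25:209 27:233 29:240 31:236 33:237 35:232 37:228 39:232 41:233 43:227 45:214 47:231 49:242 51:241 53:239 55:221 57:184 59:209 61:236 63:241 65:240 67:240 69:240 71:238 73:241 75:242 77:243 79:150 81:66 83:90 85:179 87:237 89:245 91:240 93:238 95:237 97:237 99:237 101:237 103:237 105:236 107:237 109:237 111:238 113:238 115:238 117:237 119:237 121:236 123:237 125:236 127:236 129:236 131:237 133:238 135:238 137:239 139:239 141:238 143:237 145:236 147:236 149:236 151:237 153:237 155:237 157:236 159:236 161:236 163:236 165:236 167:238 169:241 171:243 173:216 175:129 177:122 179:206 181:242 183:239
a_t 25:203 27:179 29:173 31:167 33:168 35:167 37:162 39:163 41:164 43:160 45:147 47:164 49:176 51:174 53:171 55:154 57:121 59:141 61:167 63:174 65:174 67:174 69:174 71:171 73:174 75:192 77:230 79:122 81:37 83:56 85:121 87:170 89:177 91:174 93:171 95:170 97:171 
[... 242 characters left out ...]
:150 161:161 163:164 165:165 167:170 169:173 171:173 173:149 175:87 177:80 179:141 181:172 183:172
b_t 25:252 27:237 29:222 31:216 33:216 35:218 37:215 39:211 41:192 43:182 45:183 47:184 49:185 51:187 53:188 55:178 57:172 59:172 61:174 63:177 65:178 67:161 69:151 71:182 73:190 75:188 77:185 79:169 81:149 83:160 85:181 87:187 89:186 91:185 93:182 95:183 97:194 99:227 101:222 103:108 105:47 107:91 109:164 111:196 113:189 115:176 117:162 119:154 121:154 123:160 125:166 127:167 129:167 131:166 133:167 135:168 137:161 139:150 141:145 143:147 145:150 147:152 149:151 151:147 153:146 155:145 157:153 159:162 161:173 163:177 165:178 167:183 169:187 171:187 173:162 175:94 177:87 179:153 181:187 183:186
```

```bash
cat > jm.py <<'E'
from m import *
import sys
O=np.array([527.3,-161,0]);u=np.array([-.0375,.9993,0]);v=np.array([.9993,.0375,0])
f=sys.argv[1];cv2.imwrite(f"pics/{f}.png",cams.get_image("top"))
def prof(f,z,xs,ys):
    g=cv2.cvtColor(cv2.imread(f"pics/{f}.png"),6).astype(np.float32);o=[]
    for y in ys:
        q=np.array([proj("top",O+u*y+v*x+[0,0,z]) for x in xs],np.float32)
        o.append(cv2.remap(g,q[:,:1],q[:,1:],1).mean())
    return np.array(o)
a0,a1=int(sys.argv[2]),int(sys.argv[3]);ys=np.arange(a0,a1,1.)
p=prof(f,44,(-16,-13,13,16),ys);print(" ".join(f"{int(y)}:{int(k)}" for y,k in zip(ys,p)))
E
for i in 1 2; do echo '{"increments": [[78,0,0,0,0,0,0],[78,0,0,0,0,0,0],[78,0,0,0,0,0,0],[78,0,0,0,0,0,0]]}' | python3 shift.py | egrep 'width'; echo '{"increments": [[30,0,0,0,0,0,0],[30,0,0,0,0,0,0],[30,0,0,0,0,0,0],[30,0,0,0,0,0,0],[30,0,0,0,0,0,0]]}' | python3 shift.py | egrep 'width|grip';done; python3 jm.py c_t 60 180
```

```text
gripper_width: 78.1
gripper_width: 37.4
grip_force: 31.8
gripper_width: 77.8
gripper_width: 37.1
grip_force: 31.7
60:186 61:187 62:188 63:188 64:188 65:188 66:187 67:187 68:187 69:188 70:189 71:190 72:189 73:189 74:189 75:188 76:188 77:188 78:187 79:185 80:184 81:179 82:173 83:163 84:161 85:162 86:170 87:179 88:188 89:192 90:193 91:193 92:192 93:193 94:193 95:182 96:164 97:150 98:158 99:174 100:186 101:187 102:186 103:185 104:184 105:184 106:185 107:185 108:185 109:184 110:184 111:184 112:184 113:188 114:193 115:210 116:215 117:216 118:171 119:108 120:53 121:55 122:87 123:119 124:143 125:158 126:169 127:167 128:162 129:158 130:156 131:154 132:157 133:160 134:162 135:159 136:162 137:165 138:168 139:164 140:160 141:154 142:151 143:147 144:147 145:145 146:143 147:141 148:142 149:143 150:145 151:145 152:146 153:147 154:147 155:148 156:153 157:157 158:159 159:161 160:163 161:168 162:171 163:174 164:176 165:178 166:180 167:181 168:182 169:181 170:171 171:162 172:156 173:143 174:113 175:86 176:80 177:93 178:119 179:149
```

Each squeeze advances the jaw about 7.8 mm, and the pad face now stands near y=119, about to meet the rock. Next is a part squeeze, then I'll measure.

```bash
echo '{"increments": [[78,0,0,0,0,0,0],[78,0,0,0,0,0,0],[78,0,0,0,0,0,0],[78,0,0,0,0,0,0]]}' | python3 shift.py | egrep 'width'; echo '{"increments": [[52,0,0,0,0,0,0],[52,0,0,0,0,0,0],[52,0,0,0,0,0,0],[52,0,0,0,0,0,0],[52,0,0,0,0,0,0]]}' | python3 shift.py | egrep 'width|grip';python3 jm.py d_t 90 180
```

```text
gripper_width: 78.1
gripper_width: 52.2
grip_force: 5.3
90:182 91:189 92:192 93:191 94:191 95:190 96:190 97:189 98:177 99:160 100:149 101:159 102:173 103:184 104:186 105:185 106:185 107:185 108:185 109:185 110:184 111:183 112:184 113:187 114:192 115:205 116:214 117:220 118:184 119:116 120:55 121:44 122:67 123:93 124:123 125:152 126:174 127:172 128:164 129:158 130:155 131:152 132:155 133:159 134:162 135:159 136:162 137:165 138:168 139:164 140:160 141:154 142:151 143:149 144:149 145:149 146:148 147:145 148:145 149:145 150:146 151:146 152:147 153:148 154:148 155:150 156:154 157:159 158:160 159:160 160:161 161:166 162:167 163:169 164:169 165:171 166:171 167:172 168:178 169:182 170:183 171:181 172:174 173:153 174:115 175:84 176:78 177:92 178:118 179:149
```

```bash
cat > pm.py <<'E'
import sys
from m import *
exec(open("jm.py").read().split("f=sys.argv")[0]); src=open("jm.py").read();exec(src[src.index("def prof"):src.index("a0,a1")])
def dip(f,lo,hi,lev):
    ys=np.arange(lo,hi,.2);p=prof(f,44,(-16,-14.5,-13,13,14.5,16),ys);w=np.clip(lev-p,0,None);return (ys*w).sum()/w.sum()
def edge(f,lo,hi,lev):
    ys=np.arange(lo,hi,.1);p=prof(f,44,(-16,-14.5,-13,13,14.5,16),ys);return ys[np.argmax(p<lev)]
for a in sys.argv[1:]:
    f,j,q=a.split(",");j,q=float(j),float(q);lev=205 if f=="top0" else 172
    J=dip(f,j-5,j+5,lev);E=edge(f,q-5,q+3,130);print(f,"jaw",J.round(2),"pad edge",E.round(2),"diff",(E-J).round(2))
E
python3 pm.py top0,57,81 a_t,57,81 b_t,81,105 c_t,97,120.5 d_t,100,120.5
```

```text
top0 jaw 57.05 pad edge 79.2 diff 22.15
a_t jaw 57.32 pad edge 78.8 diff 21.48
b_t jaw 80.96 pad edge 102.5 diff 21.54
c_t jaw 97.22 pad edge 118.8 diff 21.58
d_t jaw 100.08 pad edge 118.9 diff 18.82
```

The pad has met the rock and is pushed in about 2.75 mm. One full squeeze should bring it to about 10.5 mm.

```bash
echo '{"increments": [[78,0,0,0,0,0,0],[78,0,0,0,0,0,0],[78,0,0,0,0,0,0],[78,0,0,0,0,0,0]]}' | python3 shift.py | egrep 'width'; echo '{"increments": [[30,0,0,0,0,0,0],[30,0,0,0,0,0,0],[30,0,0,0,0,0,0],[30,0,0,0,0,0,0],[30,0,0,0,0,0,0]]}' | python3 shift.py | egrep 'time|tool_pos|ft|width|grip';python3 jm.py e_t 100 125; python3 pm.py e_t,107,120.5
python3 - <<'E'
import cv2,numpy as np
from station import env, cams, probe_bus
t=cv2.imread("pics/e_t.png");s=cams.get_image("side")
cv2.imwrite("pics/v10.png",np.hstack([cv2.resize(t[190:260,290:360],(400,400),interpolation=2),cv2.resize(s[160:260,310:410],(400,400),interpolation=2)]))
E
```

```text
gripper_width: 78.1
time: 20.55
tool_pos: [528.0, -180.6, 63.5]
ft_force: [-1.3, 5.1, 10.5]
gripper_width: 37.5
grip_force: 30.8
100:187 101:185 102:185 103:183 104:177 105:168 106:160 107:163 108:171 109:179 110:182 111:184 112:183 113:187 114:190 115:203 116:214 117:222 118:184 119:115 120:53 121:43 122:68 123:94 124:124
e_t jaw 106.36 pad edge 118.8 diff 12.44
```

View pics/v10.png

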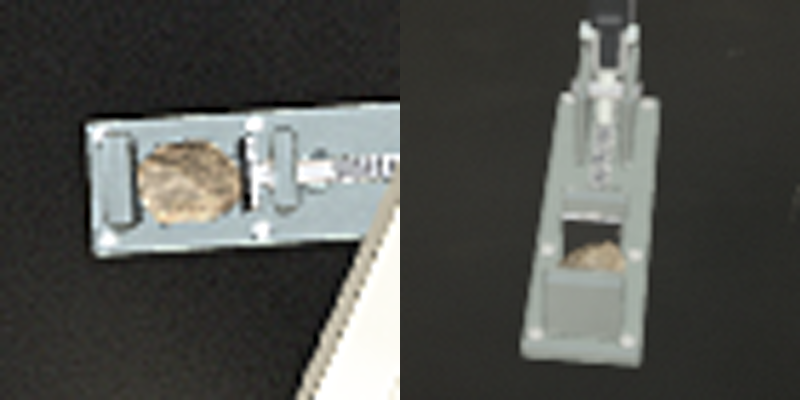

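The rock is gripped between the fixed jaw at (120,180) and the pad at (245,175). The pad is pushed in about 9–10 mm and the trigger is held fully squeezed, so I'm handing the job in.

```bash
python3 -c "
from station import env, cams, probe_bus
print(env.finish_job())"
```

```text
the job is handed in; nothing more can be done
None
```

I handed the job in at about 21 s: the specimen is gripped on the bed between the jaws, the pad measures about 9–10 mm in (half way), and the trigger is held fully squeezed. The hand-in gave no verdict, and the first grasp slipped off the rock before the second held.

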